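# Turn the sample leaf over at the trade counter

### The job

Turn the half-raised leaf of the sample book right over its spine by pushing it, and press it down with the fingertips until it lies flat on the other side, so that the red sample beneath it is on show. Push only: do not pinch the leaf, do not shove or lift the book, and leave the things around it where they are.

Things in the scene. Friction and masses are not known exactly. Their poses are not given: they have to be found in the camera images.
- sample_book: Open book of sheet samples, 1.8 kg, loose on the counter: black covers 230 mm (its x, along the spine) by 296 mm (its y); each side of the spine a stack of sheets 200 x 124 mm (y 16 to 140 mm out), top 16 mm above the counter. Origin: centre of its underside. Its y points roughly to the robot's left; the leaf to turn leans over the -y stack and must end on the +y stack.
- spine (a point): Middle of the steel hinge rod on which the leaf turns, 18.5 mm above the counter, straight above the book's origin; axes as the book's, rod along x, with an end lug 28 mm tall at x = +-110 mm.
- book_corner (a point): A corner of the book's cover, at x = 115, y = 148, z = 3 mm from the book's origin; shows if the book is shoved or turned.
- leaf (a joint): Leaf angle about the rod, rad: 0 flat on the -y stack, 1.57 upright, 3.14 (stop) flat on the +y stack. Starts at 0.3 to 0.9, free edge in the air. Stiff hinge: it stays where it is left and takes at most 4 N at the free edge to turn. A rigid plate of 0.2 kg, 5 mm thick, 200 mm along the rod, 12 to 140 mm from the rod; see leaf_tab.
- leaf_tab (a point): Centre of the orange tab on the middle of the leaf's free edge, 145.5 mm from the rod, in the leaf's mid-plane. The tab is 40 mm wide along the rod and reaches out to 152 mm from the rod.
- leaf_face: Galvanised grey sheet, 1.5 mm thick, that covers the leaf's one side, up at the start and underneath at the end. Origin on the rod line, 1.75 mm off the leaf's mid-plane; its -y runs along the leaf from the rod to the free edge, its z out of this side at right angles.
- leaf_back: Blue sheet, 1.5 mm thick, that covers the leaf's other side, underneath at the start and up at the end. Origin on the rod line, 1.75 mm off the mid-plane; axes parallel to leaf_face's, so this side looks along its -z.
- coupler: Bystander: galvanised duct coupling, a loose open tube 103 mm across and 62 mm tall, standing on end. Origin: centre of its underside. Leave it alone.
- screw_jar: Bystander: clear screw jar with a red cap, 66 mm across, 85 mm tall. Origin: centre of its underside. Leave it alone.
- tape_measure: Bystander: yellow and black tape measure lying on its side, 78 x 66 mm, 38 mm tall. Origin: centre of its underside. Leave it alone.
- pencil: Bystander: red flat carpenter's pencil, 170 mm long (along its x, point to +x), 8 mm tall, origin 8 mm behind its middle. Origin: centre of its underside. Leave it alone.
- hose_clamp: Bystander: steel hose clamp lying flat, 68 mm across and 12 mm tall, its screw housing on its +y side. Origin: centre of its underside. Leave it alone.
- rivet_carton: Bystander: small brown carton with a blue band, 90 x 60 x 45 mm tall. Origin: centre of its underside. Leave it alone.
- reducer: Bystander: grey plastic pipe reducer standing on its wide end, 84 mm across, 75 mm tall. Origin: centre of its underside. Leave it alone.

How it is judged:
On the way, in this order (a step that is already met when the one before it is completed fails the run):
1. the leaf has been pushed past upright (value of joint leaf above 1.65 rad).
2. the fingers press the leaf down flat on the other side (value of joint leaf above 3.05 rad and contact force between the fingers and sample_book above 0.5 N), for 0.1 s.
At the end, for the whole second after the job is handed in: The leaf rests flat on the other stack (within 5 degrees of its stop), the book lies still within 30 mm of where it lay, and every bystander stands within 30 mm of where it stood (value of joint leaf above 3.05 rad and velocity of joint leaf between -0.05 and 0.05 rad/s and distance of each of spine, book_corner, coupler, screw_jar, tape_measure, pencil, hose_clamp, rivet_carton, reducer from where it was at the start of the episode below 0.03 m and linear speed of sample_book below 0.02 m/s); the robot touches nothing.
It fails at once if the leaf is pinched: the fingers press on both of its sides at once (contact force between the fingers and leaf_face above 1.5 N and contact force between the fingers and leaf_back above 1.5 N).
It fails at once if the book is shoved more than 30 mm (distance of any of spine, book_corner from where it was at the start of the episode above 0.03 m).
It fails at once if the book is lifted or tipped up (height (world z) of spine above 0.0335 m or angle between sample_book's own z axis and vertical above 0.1 rad).
It fails at once if a bystander is shoved, lifted or knocked over (distance of any of coupler, screw_jar, tape_measure, pencil, hose_clamp, rivet_carton, reducer from where it was at the start of the episode above 0.03 m or angle between any of coupler, screw_jar, tape_measure, pencil, hose_clamp, rivet_carton, reducer's own z axis and vertical above 0.35 rad).
It also fails if it takes over 48 s, if anything falls off the work surface, if the arm or the gripper's body presses on something with over 40 N, if the wrist force passes 120 N, or if a joint passes its speed limit or range.

### The arm

A 6-joint arm with a two-finger parallel gripper is mounted at the origin on the work surface. World frame = base frame: x ahead of the robot, y to its left, z up, the work surface at z = 0. Lengths are in m, angles in rad, forces in N, time in s.
With the tool pointing down it reaches from about 0.35 to 0.875 m from the base axis. Payload 15.5 kg.
Tool frame: the origin (TCP) lies midway between the tips of the shut fingers; the grasp point (between the pads) lies 19 mm behind it; z points along the fingers, y is the line along which they close (so a half turn about z gives the same grasp; the last joint's range is limited). The gripper opens to 85 mm and grips with 20 to 120 N. Pads are 22 mm wide; open, the fingers measure 114 mm over their backs; the gripper's body (76 mm by 85 mm) begins 54 mm behind the grasp point. The pads swing forward as they close: fully open they stand 13 mm farther back than shut.
Start: joints at [-1.238, 0.494, 1.345, -0, 1.302, -0.096], TCP at [0.259, -0.569, 0.195] pointing down, gripper open.
Joint ranges: [-2.91, 2.91], [-0.82, 2.16], [0.22, 2.67], [-1.22, 4.37], [0.12, 2.79], [-3.08, 3.08]. Speed limits (rad/s): [1.89, 1.89, 2.57, 3.01, 3.01, 3.01].

### API

Orientations are given as a unit quaternion [w, x, y, z].
In Python, from bench import robot gives the robot as it stands.
- The arm moves only by the tool servo_tool, never from a script. Its argument "targets" is a list that holds one entry, the list of rows, each a list of 7 numbers: the turn, a rotation vector about the tool's x, y, z in degrees, then the shift along the tool's x, y, z in m, then the opening, from 0 (shut) to 1 (fully open). A call has 1 to 10 rows; each row shifts and turns the commanded pose from where the row before left it, along the tool's axes as they then stand; what a row does not reach is not made up. A row lasts 1/8 s, in which the tool goes at most 62.5 mm and 10.7 degrees, less where a joint would pass 70% of its speed; a pose out of reach is approached as far as the arm can. A call with a gripper value outside its range is refused whole. The fingers move at their own pace and stop on an object; "force" is the grip in N (left out, the last holds). Time passes only in rows, so rows that do not move let the fingers close. It gives the time, the measured TCP pose, the force, the opening and the grip force at its end, in the units of the state.
- robot.observe(): the state, without advancing time (a new reading comes with each control period).
- robot.camera(name): name is "scene" or "top"; returns a dict with "image" (420x560x3 uint8, red, green, blue), "fx", "fy", "cx", "cy" (pixels), "dist" ([k1, k2, p1, p2, k3] as OpenCV has them; the pictures are not rectified), "world_from_camera" (4x4, takes a point from camera to world coordinates). Camera axes: x right, y up, looking along -z (the intrinsics and any distortion apply to the point x, -y, -z); pixel columns grow to the right and rows downward; lengths in m; the calibration is good to about 2 mm. A picture is of the moment at which its call begins. There is no depth.
- robot.hand_in(): hands the job in; it is judged then, once.
The state is a dict: "t": time; "joint_pos": joint angles; "qvel": joint speeds; "effort": joint torques, N m; "eef_pos": TCP position; "ee_rot": TCP orientation; "wrist_force": force on the tool from outside, world axes, zero at the start; "moment": the same for the moment, N m; "opening": finger opening in m; "gripper_force": force on a finger pad.
Only numpy, scipy, OpenCV 4.12 (cv2) and the standard library are available. Lean on these libraries where they do the work, as an engineer would, in place of code of your own. Each camera call takes 0.05 s, during which the arm holds its last target. There are 200 camera calls.

## Working session

There is one attempt and no reset: what is moved stays moved. The work goes in short steps, Python scripts to look and compute and a tool call to move; the robot and the scene stay as the last step left them, time stands still between calls to the robot, and variables do not carry over. Pictures are saved under pics/ and viewed, at most 10 in all, crops included, and the job is handed in when it is done.

Besides the shell and the picture viewer there is one more tool, called after "Request:" by a JSON object that holds its "name" and its "arguments". servo_tool: Moves the arm, as the interface text tells. Its arguments: {"type":"object","properties":{"targets":{"type":"array","items":{"type":"array","items":{"type":"array","items":{"type":"number"}}}},"force":{"type":"number"}},"required":["targets"]}

```bash
mkdir -p pics; cat > h.py <<'E'
import numpy as np,cv2
from bench import robot
def snap(n,f):
    c=robot.camera(n); cv2.imwrite(f,c["image"][:,:,::-1]); 
    np.savez('cam_'+n,K=np.array([[c["fx"],0,c["cx"]],[0,c["fy"],c["cy"]],[0,0,1]]),d=np.array(c["dist"],float),T=c["world_from_camera"]); return c
def ld(n):
    z=np.load('cam_%s.npz'%n); return z['K'],z['d'],z['T']
def ray(n,u,v):
    K,d,T=ld(n); p=cv2.undistortPoints(np.array([[[u,v]]],float),K,d)[0,0]
    return T[:3,3],T[:3,:3]@np.array([p[0],-p[1],-1])
def atz(n,u,v,z):
    o,r=ray(n,u,v); return o+r*(z-o[2])/r[2]
def tri(a,b):
    o1,r1=ray('scene',*a);o2,r2=ray('top',*b)
    s=np.linalg.lstsq(np.c_[r1,-r2],o2-o1,rcond=None)[0]
    p,q=o1+s[0]*r1,o2+s[1]*r2; return (p+q)/2,np.linalg.norm(p-q)
def proj(n,P):
    K,d,T=ld(n); c=(np.array(P).reshape(-1,3)-T[:3,3])@T[:3,:3]; c=c*[1,-1,-1]
    return cv2.projectPoints(c,np.zeros(3),np.zeros(3),K,d)[0][:,0]
E
python3 - <<'E'
from h import *
for n in('scene','top'): print(snap(n,f'pics/{n}0.png')["world_from_camera"])
print(robot.observe())
E
```

```text
[[-0.31598366 -0.65460997  0.6867606   1.35499675]
 [ 0.94856806 -0.20323697  0.24272078  0.31489323]
 [-0.0193123   0.72813497  0.68516167  0.83567995]
 [ 0.          0.          0.          1.        ]]
[[ 0.01146894  0.99564249 -0.09254452  0.48925923]
 [-0.99992876  0.01172569  0.00223099  0.05009327]
 [ 0.00330641  0.09251234  0.99570605  0.87245527]
 [ 0.          0.          0.          1.        ]]
{'t': 0.1, 'joint_pos': array([-1.23850737e+00,  4.94147427e-01,  1.34605510e+00,  7.76630646e-06,
        1.30252327e+00, -9.55223686e-02]), 'qvel': array([ 0.00152154, -0.00157315, -0.00240332, -0.00139408,  0.0005735 ,
        0.00023408]), 'effort': array([-1.14094837e-03, -8.83596182e+01, -3.84562004e+01, -1.11046425e-04,
        5.12142142e-03, -5.02507919e-05]), 'eef_pos': array([ 0.25917317, -0.56832864,  0.19454828]), 'ee_rot': array([-5.63047218e-04,  9.77209346e-01,  2.12277115e-01, -6.31984651e-05]), 'wrist_force': array([ 0.30989764, -0.71577291,  0.04086091]), 'moment': array([ 0.09745974, -0.00656735, -0.08172879]), 'gripper_force': 0.0, 'opening': 0.08573651780811628}
```

View pics/scene0.png

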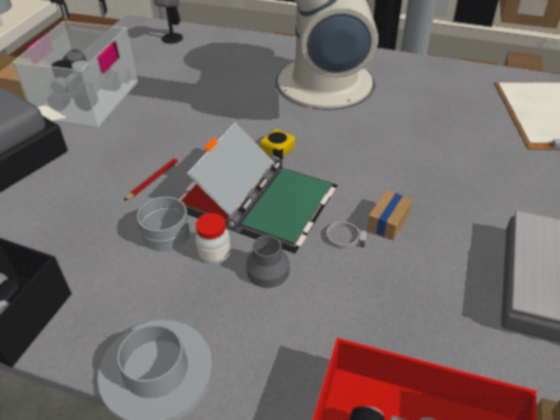

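View pics/top0.png

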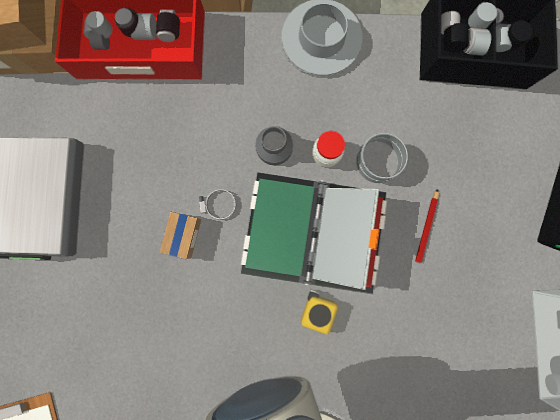

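The scene view shows the leaf half raised, its orange tab at about (210,146) and the +y stack green. The top view has the spine from (320,184) to (309,282), the tab at (374,239), and the jar and coupler at the far end of the book. I'll zoom in for accurate points.

```bash
python3 - <<'E'
from h import *
a=cv2.imread('pics/scene0.png')[110:290,120:350]; b=cv2.imread('pics/top0.png')[120:340,225:445]
a=cv2.resize(a,None,fx=3.4,fy=3.4,interpolation=2); b=cv2.resize(b,None,fx=2.7,fy=2.7,interpolation=2)
cv2.imwrite('pics/a.png',a[:600,:800]);cv2.imwrite('pics/b.png',b[:600,:800])
for n in('scene','top'):
    im=cv2.imread(f'pics/{n}0.png').astype(int); B,G,R=im[...,0],im[...,1],im[...,2]
    m=(R>200)&(G>70)&(G<150)&(B<60); m[:, :150]=0
    ys,xs=np.nonzero(m); print(n,len(xs),xs.mean(),ys.mean(),xs.min(),xs.max(),ys.min(),ys.max())
E
```

```text
scene 70 210.5857142857143 144.17142857142858 205 216 139 149
top 135 373.3703703703704 238.36296296296297 369 378 229 249
```

View pics/a.png

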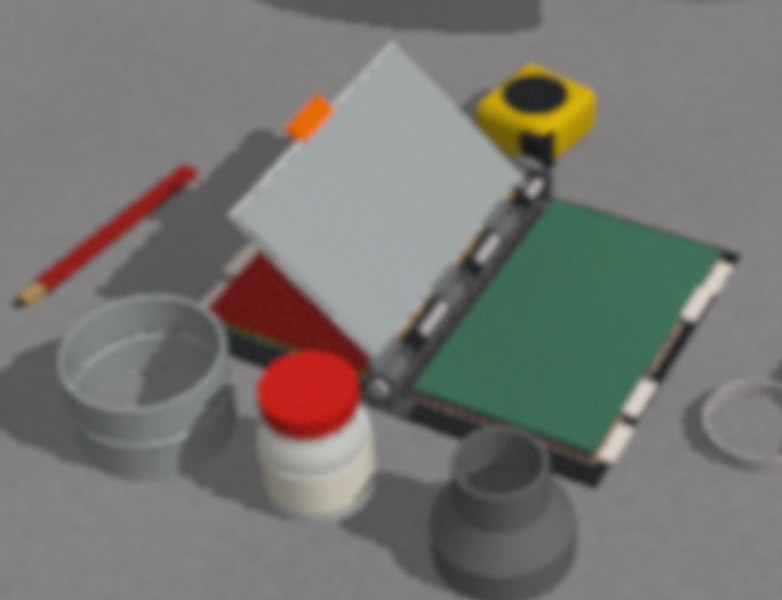

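View pics/b.png

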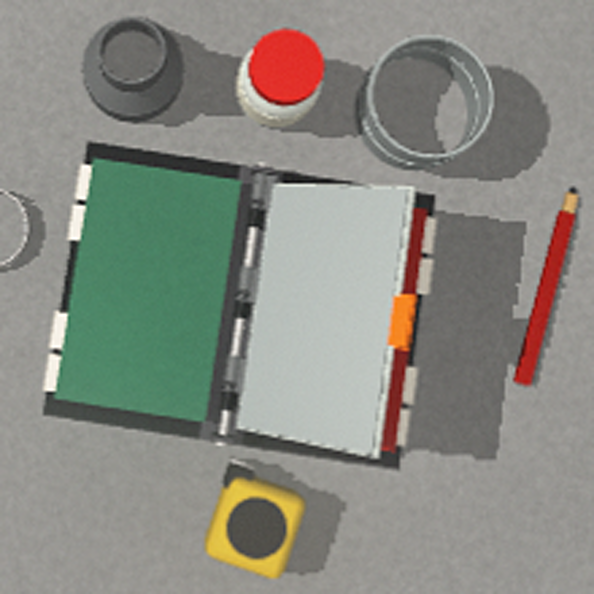

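```bash
cat > fit.py <<'E'
from h import *
from scipy.optimize import least_squares
G=[(-.1,.016,.016),(-.1,.14,.016),(.1,.14,.016),(.1,.016,.016)]
gs=[(553,200),(725,250),(595,455),(415,392)]; gt=[(207,420),(55,397),(92,160),(242,180)]
C=[(.115,.148,.003),(.115,-.148,.003),(-.115,-.148,.003),(-.115,.148,.003)]
ct=[(90,143),(435,195),(400,467),(44,413)]
ls=[(232,213),(392,42)]; lt=[(413,187),(380,457)]
S=lambda l:[(120+x/3.4,110+y/3.4) for x,y in l]
Tt=lambda l:[(225+x/2.7,120+y/2.7) for x,y in l]
def W(p,P):
    P=np.array(P);c,s=np.cos(p[2]),np.sin(p[2]); return np.c_[p[0]+c*P[:,0]-s*P[:,1],p[1]+s*P[:,0]+c*P[:,1],P[:,2]]
def leaf(a,x,r,o): return (x,-r*np.cos(a)+o*np.sin(a),.0185+r*np.sin(a)+o*np.cos(a))
def res(p):
    a=p[3]; L=[leaf(a,.1,.14,.0025),leaf(a,-.1,.14,.0025)]; tb=[leaf(a,0,.146,.001)]
    return np.r_[(proj('scene',W(p,G+L+tb))-(S(gs+ls)+[(210.6,144.2)])).ravel(),(proj('top',W(p,G+C+L+tb))-(Tt(gt+ct+lt)+[(373.4,238.4)])).ravel()]
if __name__=='__main__':
    r=least_squares(res,[.5,0,-.1,.6]); print(r.x,np.abs(r.fun).max(),np.round(r.fun,1)); np.save('p',r.x)
    p=r.x;T=lambda l:tri(S([l[0]])[0],Tt([l[1]])[0])
    print('tab tri',tri((210.6,144.2),(373.4,238.4)),W(p,[leaf(p[3],0,.1455,0)]))
    for i in range(2): print('leafc',T((ls[i],lt[i])))
    for n,z,u in(('jarcap',.085,(287,67)),('couplertop',.062,(430,95)),('reducer',.075,(133,50)),('tape',.038,(258,527)),('pencil',.008,(548,290))): print(n,atz('top',*Tt([u])[0],z).round(3))
E
python3 fit.py
```

```text
[ 0.52042075 -0.0207954  -0.14047378  0.70810392] 2.5141219465963047 [-0.5 -1.4 -1.8 -1.1 -0.8 -2.2 -1.4 -2.5 -1.6 -0.3 -0.9 -1.2 -1.1 -0.5
 -1.3  0.4 -1.1  0.2 -0.5 -1.4 -1.  -0.4 -1.8 -1.1 -0.5 -0.6 -0.9  0.4
 -1.1  0.2 -0.4 -1.1 -1.5 -0.1  0.8  0.1]
tab tri (array([ 0.50496849, -0.12812924,  0.11336257]), np.float64(0.001083032154308234)) [[ 0.50494641 -0.13022802  0.11313243]]
leafc (array([ 0.60233784, -0.13812408,  0.10919538]), np.float64(0.00327400427070784))
leafc (array([ 0.40539322, -0.11188525,  0.10741198]), np.float64(0.005044089035197613))
jarcap [ 0.698 -0.05   0.085]
couplertop [ 0.683 -0.166  0.062]
reducer [0.713 0.069 0.075]
tape [ 0.344 -0.033  0.038]
pencil [ 0.533 -0.277  0.008]
```

Request:
{"name": "servo_tool", "arguments": {"targets": [[[0,0,0,0.038,-0.025,0,0],[0,0,0,0.038,-0.025,0,0],[0,0,0,0.038,-0.025,0,0],[0,0,0,0.038,-0.025,0,0],[0,0,0,0.038,-0.025,0,0],[0,0,0,0.038,-0.025,0,0],[0,0,0,0.038,-0.025,0,0],[0,0,0,0.038,-0.025,0,0],[0,0,0,0.038,-0.025,0,0],[0,0,0,0.038,-0.025,0,0]]], "force": 30}}

```text
t: 1.35
eef_pos: [0.5018, -0.1821, 0.1949]
ee_rot: [-0.0, 0.977, 0.212, -0.0]
wrist_force: [0.2, -0.9, -0.1]
opening: -0.0001
gripper_force: 0.0
```

Request:
{"name": "servo_tool", "arguments": {"targets": [[[0,0,8,0,0,0,0],[0,0,8,0,0,0,0],[0,0,8,0,0,0,0],[0,0,8.5,0,0,0,0],[8,0,0,0,0,0,0],[8,0,0,0,0,0,0],[9,0,0,0,0,0,0],[0,0,0,0,0,0,0]]]}}

```text
t: 2.35
eef_pos: [0.5007, -0.1854, 0.1938]
ee_rot: [-0.217, 0.974, -0.07, 0.015]
wrist_force: [-0.7, -0.1, 0.1]
opening: 0.0002
gripper_force: 0.0
```

```bash
cat > st.py <<'E'
from h import *
from scipy.spatial.transform import Rotation as Ro
p=np.load('p.npy');c,s=np.cos(p[2]),np.sin(p[2]);B=np.array([[c,-s,0],[s,c,0],[0,0,1]])
o=robot.observe(); q=o['ee_rot']; R=B.T@Ro.from_quat([q[1],q[2],q[3],q[0]]).as_matrix()
tip=B.T@(o['eef_pos']-[p[0],p[1],0])
if __name__=='__main__':
    print('t',o['t'],'tip(book)',tip.round(4),'F(book)',(B.T@o['wrist_force']).round(2),'open',round(o['opening'],3));print(R.round(3))
E
python3 st.py; python3 - <<'E'
from st import *
W=[];A=np.radians([40,50,60,65,75,85,95,105,115,125,135,145,155,165,172,180])
for a in A:
    if a<1.14: t=np.array([-.152*np.cos(a)-.001,.0185+.152*np.sin(a)-.0336])
    else: t=np.array([-.122*np.cos(a)-.0025*np.sin(a)-.0136,.0185+.122*np.sin(a)-.0025*np.cos(a)-.0063])
    W.append(t)
W=np.array(W);prev=None
for a,t in zip(A,W):
    d=R.T@(np.r_[0,t]-np.r_[0,prev]) if prev is not None else R.T@(np.r_[0,t]-tip)
    print(round(np.degrees(a)),t.round(4),'tool step',d.round(4)); prev=t
E
```

```text
t 2.35 tip(book) [ 0.0035 -0.1657  0.1938] F(book) [-0.66 -0.18  0.08] open 0.0
[[ 1.    -0.003 -0.001]
 [-0.002 -0.905  0.425]
 [-0.002 -0.425 -0.905]]
40 [-0.1174  0.0826] tool step [-0.0034  0.0036  0.1211]
50 [-0.0987  0.1013] tool step [-0.0001 -0.0249 -0.009 ]
60 [-0.077   0.1165] tool step [-0.0001 -0.0261 -0.0045]
65 [-0.0652  0.1227] tool step [-0.     -0.0132 -0.0005]
75 [-0.0476  0.1294] tool step [-0.0001 -0.0188  0.0014]
85 [-0.0267  0.1335] tool step [-0.0001 -0.0206  0.0051]
95 [-0.0055  0.134 ] tool step [-0.0001 -0.0194  0.0086]
105 [0.0156 0.1307] tool step [-0.     -0.0176  0.0119]
115 [0.0357 0.1238] tool step [-0.     -0.0153  0.0148]
125 [0.0543 0.1136] tool step [-0.     -0.0125  0.0172]
135 [0.0709 0.1002] tool step [-0.     -0.0093  0.0191]
145 [0.0849 0.0842] tool step [-0.     -0.0059  0.0204]
155 [0.0959 0.066 ] tool step [ 0.     -0.0022  0.0212]
165 [0.1036 0.0462] tool step [0.     0.0015 0.0212]
172 [0.1069 0.0317] tool step [0.     0.0032 0.0145]
180 [0.1084 0.0147] tool step [0.     0.0058 0.016 ]
```

Request:
{"name": "servo_tool", "arguments": {"targets": [[[0,0,0,-0.003,0.024,0,0],[0,0,0,0,0,0.04,0],[0,0,0,0,0,0.04,0],[0,0,0,0,0,0.04,0],[0,0,0,0,-0.005,0,0],[0,0,0,0,-0.005,0,0],[0,0,0,0,0,0,0]]]}}

```text
t: 3.22
eef_pos: [0.5045, -0.1463, 0.0819]
ee_rot: [-0.215, 0.974, -0.068, 0.016]
wrist_force: [0.1, -0.4, 0.2]
opening: 0.0001
gripper_force: 0.0
```

```bash
python3 st.py
```

```text
t 3.225 tip(book) [ 0.0018 -0.1265  0.0819] F(book) [ 0.18 -0.42  0.25] open 0.0
[[ 1.     0.002  0.002]
 [ 0.001 -0.907  0.421]
 [ 0.003 -0.421 -0.907]]
```

Request:
{"name": "servo_tool", "arguments": {"targets": [[[0,0,0,0,-0.008,-0.001,0],[0,0,0,0,-0.008,-0.001,0],[0,0,0,0,-0.008,-0.002,0],[0,0,0,0,-0.008,-0.002,0],[0,0,0,0,-0.009,-0.0015,0],[0,0,0,0,-0.009,-0.0015,0],[0,0,0,0,-0.009,-0.0015,0]]]}}

```text
t: 4.1
eef_pos: [0.5105, -0.0964, 0.1152]
ee_rot: [-0.216, 0.974, -0.068, 0.015]
wrist_force: [0.6, 0.1, 0.3]
opening: -0.0001
gripper_force: 0.0
```

```bash
python3 st.py; python3 -c "
from h import *
a=snap('scene','pics/s1.png')['image'][90:290,100:370,::-1];b=snap('top','pics/t1.png')['image'][120:340,200:445,::-1]
a=cv2.resize(a,(400,296));b=cv2.resize(b,(400,359));cv2.imwrite('pics/m1.png',np.hstack([cv2.copyMakeBorder(a,0,63,0,0,0),b]))"
```

```text
t 4.1 tip(book) [ 0.0008 -0.0762  0.1152] F(book) [0.56 0.15 0.3 ] open -0.0
[[ 1.     0.001 -0.   ]
 [ 0.001 -0.906  0.423]
 [-0.    -0.423 -0.906]]
```

View pics/m1.png

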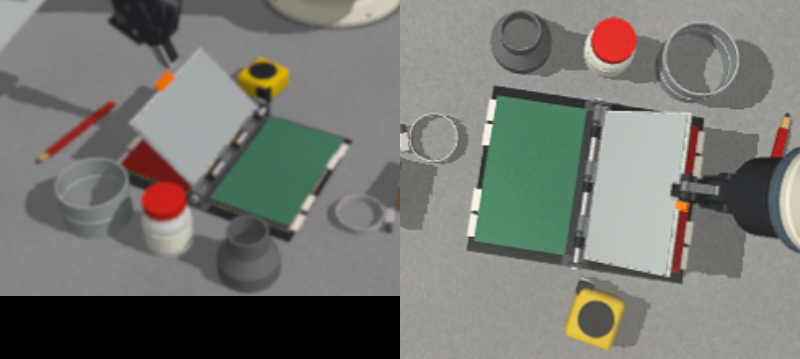

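```bash
python3 - <<'E'
from fit import *
p=np.load('p.npy')
print('measured top far edge corner ~',(200+690/1.633,120+113/1.633),'near',(200+668/1.633,120+275/1.633),'scene far',(100+133/1.481,90+122/1.481),'near',(100+201/1.481,90+48/1.481))
for d in(40,45,50,55,60):
    a=np.radians(d);L=W(p,[leaf(a,.1,.14,.0025),leaf(a,-.1,.14,.0025)]);print(d,proj('top',L).round(0).tolist(),proj('scene',L).round(0).tolist())
t=robot.observe()['eef_pos'];print(proj('top',t),proj('scene',t))
def tabs(n):
    im=cv2.imread(f'pics/{n}1.png').astype(int); B,G,R=im[...,0],im[...,1],im[...,2]
    m=(R>180)&(G>60)&(G<150)&(B<70);m[:,:150]=0;ys,xs=np.nonzero(m);return len(xs),xs.mean(),ys.mean()
print(tabs('s'),tabs('t'))
E
```

```text
measured top far edge corner ~ (622.5352112676056, 189.19779546846297) near (609.0630740967545, 288.4017146356399) scene far (189.80418636056717, 172.37677245104658) near (235.71910871033086, 122.4105334233626)
40 [[378.0, 188.0], [365.0, 289.0]] [[186.0, 173.0], [234.0, 121.0]]
45 [[375.0, 187.0], [361.0, 289.0]] [[189.0, 170.0], [237.0, 119.0]]
50 [[371.0, 186.0], [357.0, 289.0]] [[193.0, 169.0], [240.0, 117.0]]
55 [[367.0, 184.0], [353.0, 288.0]] [[196.0, 167.0], [244.0, 116.0]]
60 [[362.0, 183.0], [348.0, 288.0]] [[200.0, 166.0], [248.0, 114.0]]
[[357.07614666 235.37985684]] [[222.83626779 147.56909901]]
(163, np.float64(313.92024539877303), np.float64(252.39877300613497)) (51, np.float64(362.01960784313724), np.float64(217.9607843137255))
```

```bash
python3 - <<'E'
from h import *
a=cv2.imread('pics/s1.png')[90:190,165:285];b=cv2.imread('pics/t1.png')[180:300,300:440]
t=robot.observe()['eef_pos']
a=cv2.resize(a,(400,333),interpolation=2);b=cv2.resize(b,(400,343),interpolation=2)
u=(proj('scene',t)[0]-[165,90])*3.333;v=(proj('top',t)[0]-[300,180])*2.857
cv2.circle(a,tuple(int(k) for k in u),4,(255,0,255),1);cv2.circle(b,tuple(int(k) for k in v),4,(255,0,255),1)
cv2.imwrite('pics/m2.png',np.hstack([cv2.copyMakeBorder(a,0,10,0,0,0),b]))
E
```

```text
(no output)
```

View pics/m2.png

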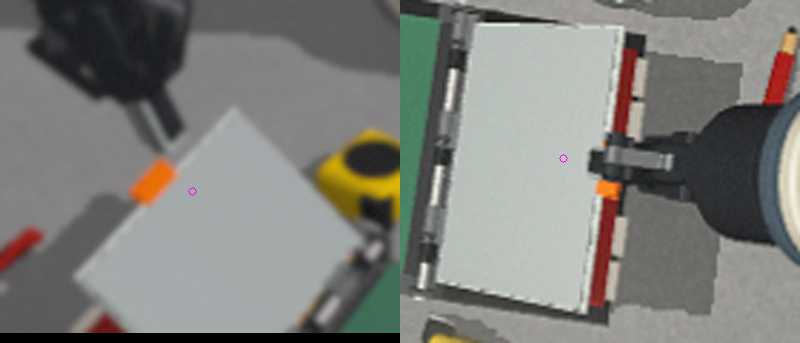

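```bash
python3 - <<'E'
from st import *
for a in((216,135),(214,133),(217,131)):
  q,e=tri(a,(368,236)); print(q,e,'book',B.T@(q-[p[0],p[1],0]))
print('eef book',tip, o['t'])
E
```

```text
[ 0.50871906 -0.11067711  0.14453901] 0.0010081830808230108 book [ 0.00099812 -0.09063473  0.14453901]
[ 0.50931619 -0.11194616  0.14944606] 0.003810123382152559 book [ 0.00176704 -0.09180768  0.14944606]
[ 0.50831354 -0.10790083  0.15538016] 0.001772585027259082 book [ 0.00020787 -0.08794258  0.15538016]
eef book [ 0.00087964 -0.07605766  0.11541493] 4.2
```

Neither force nor tab has changed, so the leaf hasn't moved. In the pictures the fingertips end at about (367,236) in top and (216,135) in scene, roughly 30 mm short of the reported TCP. So they passed over the tab. I'll back off and check where the tips really are.

Request:
{"name": "servo_tool", "arguments": {"targets": [[[0,0,0,0,0,-0.012,0],[0,0,0,0,0.025,0,0],[0,0,0,0,0.025,0,0],[0,0,0,0,0.025,0,0],[0,0,0,0,0,0,0],[0,0,0,0,0,0,0]]]}}

```text
t: 4.95
eef_pos: [0.5001, -0.1694, 0.0937]
ee_rot: [-0.216, 0.974, -0.068, 0.015]
wrist_force: [0.2, -0.6, 0.3]
opening: 0.0003
gripper_force: 0.0
```

```bash
python3 st.py; python3 - <<'E'
from h import *
t=robot.observe()['eef_pos']
snap('scene','pics/s2.png');snap('top','pics/t2.png')
a=cv2.imread('pics/s2.png')[80:200,140:260];b=cv2.imread('pics/t2.png')[180:300,340:460]
a=cv2.resize(a,(400,400),interpolation=2);b=cv2.resize(b,(400,400),interpolation=2)
u=(proj('scene',t)[0]-[140,80])*3.333;v=(proj('top',t)[0]-[340,180])*3.333
cv2.circle(a,tuple(int(k) for k in u),4,(255,0,255),1);cv2.circle(b,tuple(int(k) for k in v),4,(255,0,255),1)
cv2.imwrite('pics/m3.png',np.hstack([a,b]))
E
```

```text
t 4.95 tip(book) [ 0.0007 -0.15    0.0937] F(book) [ 0.32 -0.57  0.3 ] open 0.0
[[ 1.     0.    -0.001]
 [ 0.    -0.906  0.423]
 [-0.001 -0.423 -0.906]]
```

View pics/m3.png

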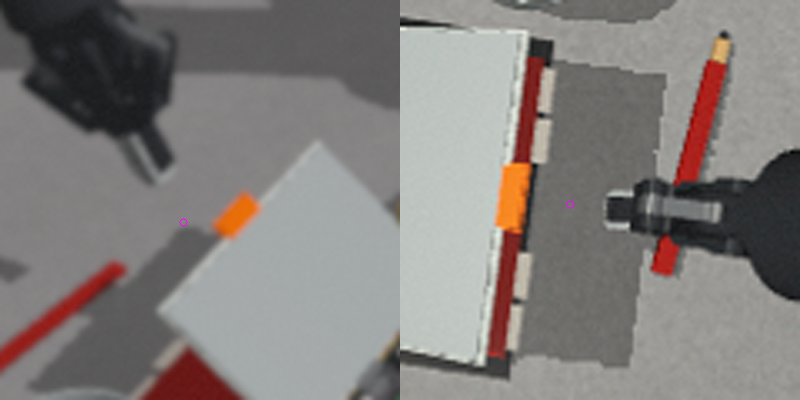

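The clear view confirms it. The tips show at panel (162,178) in scene and (205,207) in top, while the reported TCP projects well ahead of them. I'll triangulate to get the offset.

```bash
python3 - <<'E'
from st import *
for a,b in(((140+160/3.333,80+176/3.333),(340+207/3.333,180+208/3.333)),((140+170/3.333,80+165/3.333),(340+212/3.333,180+193/3.333)),((140+152/3.333,80+182/3.333),(340+205/3.333,180+225/3.333))):
  q,e=tri(a,b); qb=B.T@(q-[p[0],p[1],0]); print(qb.round(4),round(e,4),'tool off',(R.T@(qb-tip)).round(4))
E
```

```text
[ 0.0004 -0.1627  0.1273] 0.0021 tool off [-0.0005 -0.002  -0.0356]
[ 0.0061 -0.1546  0.1438] 0.0079 tool off [ 0.0053 -0.0163 -0.0472]
[-0.0071 -0.1709  0.1137] 0.0105 tool off [-0.0079  0.0111 -0.0268]
```

Request:
{"name": "servo_tool", "arguments": {"targets": [[[0,0,0,0,0,0.016,0],[0,0,0,0,-0.0025,0.016,0],[0,0,0,0,-0.0025,0.016,0],[0,0,0,0,-0.007,0.003,0],[0,0,0,0,-0.007,0.003,0],[0,0,0,0,-0.007,0.003,0],[0,0,0,0,-0.006,-0.002,0],[0,0,0,0,-0.006,-0.002,0]]]}}

```text
t: 6.05
eef_pos: [0.5085, -0.1131, 0.0626]
ee_rot: [-0.216, 0.974, -0.068, 0.015]
wrist_force: [-0.2, -3.2, 0.3]
opening: 0.0
gripper_force: 1.6
```

```bash
python3 st.py
```

```text
t 6.05 tip(book) [ 0.0011 -0.093   0.0626] F(book) [ 0.3  -3.21  0.26] open 0.0
[[ 1.     0.001  0.   ]
 [ 0.001 -0.907  0.422]
 [ 0.001 -0.422 -0.907]]
```

Request:
{"name": "servo_tool", "arguments": {"targets": [[[0,0,0,0,-0.006,-0.0015,0],[0,0,0,0,-0.006,-0.0015,0],[0,0,0,0,-0.0065,-0.001,0],[0,0,0,0,-0.0065,-0.001,0],[0,0,0,0,-0.0065,-0.001,0],[0,0,0,0,-0.0065,-0.001,0],[0,0,0,0,-0.0065,0,0],[0,0,0,0,-0.0065,0,0]]]}}

```text
t: 7.05
eef_pos: [0.5142, -0.0697, 0.0901]
ee_rot: [-0.216, 0.974, -0.068, 0.015]
wrist_force: [-0.3, -2.8, 0.3]
opening: -0.0001
gripper_force: 1.1
```

```bash
python3 st.py; python3 - <<'E'
from h import *
snap('scene','pics/s3.png');snap('top','pics/t3.png')
a=cv2.imread('pics/s3.png')[80:280,120:350];b=cv2.imread('pics/t3.png')[130:330,200:430]
cv2.imwrite('pics/m4.png',cv2.resize(np.hstack([a,b]),(798,347),interpolation=2))
E
```

```text
t 7.05 tip(book) [ 0.0007 -0.0493  0.0901] F(book) [ 0.05 -2.84  0.26] open -0.0
[[ 1.     0.001 -0.001]
 [ 0.001 -0.906  0.423]
 [-0.    -0.423 -0.906]]
```

View pics/m4.png

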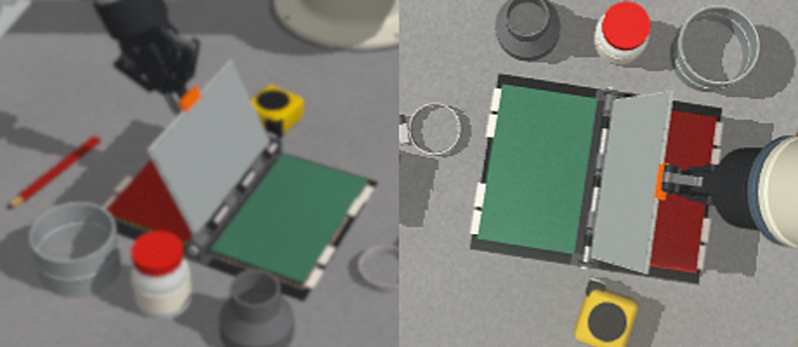

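The leaf now stands at about 65°, with the tab at panel (190,98) in scene and (661,182) in top. The book and bystanders haven't moved. I'll carry on along the arc.

Request:
{"name": "servo_tool", "arguments": {"targets": [[[0,0,0,0,-0.0095,0.0005,0],[0,0,0,0,-0.0095,0.001,0],[0,0,0,0,-0.01,0.0025,0],[0,0,0,0,-0.01,0.0025,0],[0,0,0,0,-0.0097,0.0043,0],[0,0,0,0,-0.0097,0.0043,0],[0,0,0,0,-0.0088,0.006,0],[0,0,0,0,-0.0088,0.006,0]]]}}

```text
t: 8.15
eef_pos: [0.5255, 0.0102, 0.0974]
ee_rot: [-0.216, 0.974, -0.068, 0.015]
wrist_force: [0.8, -1.7, 1.1]
opening: 0.0003
gripper_force: 0.9
```

```bash
python3 st.py
```

```text
t 8.15 tip(book) [0.0006 0.0314 0.0974] F(book) [ 0.99 -1.53  1.1 ] open 0.0
[[ 1.     0.001 -0.001]
 [ 0.001 -0.906  0.423]
 [-0.    -0.423 -0.906]]
```

Request:
{"name": "servo_tool", "arguments": {"targets": [[[0,0,0,0,-0.0077,0.0074,0],[0,0,0,0,-0.0077,0.0074,0],[0,0,0,0,-0.0063,0.0086,0],[0,0,0,0,-0.0063,0.0086,0],[0,0,0,0,-0.0047,0.0096,0],[0,0,0,0,-0.0047,0.0096,0],[0,0,0,0,-0.003,0.0102,0],[0,0,0,0,-0.003,0.0102,0],[0,0,0,0,-0.001,0.0106,0],[0,0,0,0,-0.001,0.0106,0]]]}}

```text
t: 9.4
eef_pos: [0.5366, 0.0893, 0.0319]
ee_rot: [-0.216, 0.974, -0.068, 0.015]
wrist_force: [0.2, -1.3, 1.4]
opening: 0.0001
gripper_force: 0.6
```

```bash
python3 st.py; python3 - <<'E'
from h import *
snap('scene','pics/s4.png');snap('top','pics/t4.png')
a=cv2.imread('pics/s4.png')[80:280,120:350];b=cv2.imread('pics/t4.png')[130:330,200:430]
cv2.imwrite('pics/m5.png',cv2.resize(np.hstack([a,b]),(798,347),interpolation=2))
E
```

```text
t 9.4 tip(book) [0.0006 0.1113 0.0319] F(book) [ 0.41 -1.26  1.37] open 0.0
[[ 1.     0.001 -0.   ]
 [ 0.001 -0.906  0.423]
 [-0.    -0.423 -0.906]]
```

View pics/m5.png

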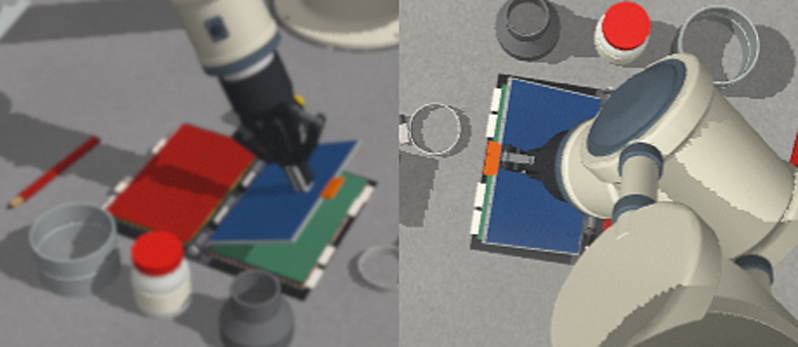

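The leaf is past 150°, blue side up and red sample exposed, with the fingertips on the blue side at panel (305,185). Next is straight down.

Request:
{"name": "servo_tool", "arguments": {"targets": [[[0,0,0,0,0.002,0.0045,0],[0,0,0,0,0.002,0.0045,0],[0,0,0,0,0.002,0.0045,0],[0,0,0,0,0.002,0.0045,0],[0,0,0,0,0.002,0.0045,0],[0,0,0,0,0.002,0.0045,0],[0,0,0,0,0.001,0.0025,0]]]}}

```text
t: 10.38
eef_pos: [0.5366, 0.0897, 0.0]
ee_rot: [-0.216, 0.974, -0.068, 0.015]
wrist_force: [-0.5, 0.3, 1.5]
opening: 0.0003
gripper_force: 0.5
```

```bash
python3 st.py
```

```text
t 10.375 tip(book) [0.0005 0.1117 0.    ] F(book) [-0.5   0.26  1.48] open 0.0
[[ 1.     0.001 -0.001]
 [ 0.001 -0.906  0.423]
 [-0.    -0.423 -0.906]]
```

Next, small steps down until the force rises.

Request:
{"name": "servo_tool", "arguments": {"targets": [[[0,0,0,0,0.0004,0.0009,0],[0,0,0,0,0.0004,0.0009,0],[0,0,0,0,0.0004,0.0009,0],[0,0,0,0,0.0004,0.0009,0]]]}}

```text
t: 10.88
eef_pos: [0.5367, 0.0898, -0.0035]
ee_rot: [-0.216, 0.974, -0.068, 0.015]
wrist_force: [0.2, 0.2, 1.5]
opening: 0.0
gripper_force: 0.5
```

```bash
python3 st.py
```

```text
t 10.875 tip(book) [ 0.0006  0.1118 -0.0035] F(book) [0.15 0.19 1.48] open 0.0
[[ 1.     0.001 -0.   ]
 [ 0.001 -0.906  0.423]
 [ 0.    -0.423 -0.906]]
```

Request:
{"name": "servo_tool", "arguments": {"targets": [[[0,0,0,0,0.0004,0.0009,0],[0,0,0,0,0.0004,0.0009,0],[0,0,0,0,0.0004,0.0009,0],[0,0,0,0,0,0,0]]]}}

```text
t: 11.38
eef_pos: [0.5367, 0.0898, -0.0066]
ee_rot: [-0.216, 0.974, -0.068, 0.015]
wrist_force: [0.5, -0.6, -0.1]
opening: 0.0
gripper_force: 0.1
```

Request:
{"name": "servo_tool", "arguments": {"targets": [[[0,0,0,0,0.0004,0.0009,0],[0,0,0,0,0.0004,0.0009,0],[0,0,0,0,0,0,0]]]}}

```text
t: 11.75
eef_pos: [0.5367, 0.0898, -0.0086]
ee_rot: [-0.216, 0.974, -0.068, 0.015]
wrist_force: [0.6, 0.5, 0.9]
opening: -0.0003
gripper_force: 0.1
```

Request:
{"name": "servo_tool", "arguments": {"targets": [[[0,0,0,0,0.0004,0.0009,0],[0,0,0,0,0.0004,0.0009,0],[0,0,0,0,0,0,0]]]}}

```text
t: 12.12
eef_pos: [0.5368, 0.0899, -0.0098]
ee_rot: [-0.216, 0.974, -0.068, 0.015]
wrist_force: [-3.2, -3.4, 17.3]
opening: -0.0001
gripper_force: 8.5
```

Request:
{"name": "servo_tool", "arguments": {"targets": [[[0,0,0,0,0.0004,0.0009,0],[0,0,0,0,0.0004,0.0009,0],[0,0,0,0,0,0,0]]]}}

```text
t: 12.5
eef_pos: [0.5369, 0.0899, -0.0106]
ee_rot: [-0.216, 0.974, -0.068, 0.016]
wrist_force: [-10.1, -9.9, 45.7]
opening: -0.0002
gripper_force: 22.5
```

Firm stop at about 45 N, so the leaf is down. I'll retreat straight up and look.

Request:
{"name": "servo_tool", "arguments": {"targets": [[[0,0,0,0,-0.0008,-0.0018,0],[0,0,0,0,-0.004,-0.009,0],[0,0,0,0,-0.012,-0.027,0],[0,0,0,0,-0.017,-0.036,0],[0,0,0,0,-0.017,-0.036,0],[0,0,0,0,-0.017,-0.036,0],[0,0,0,0,0.03,-0.03,0],[0,0,0,0,0.04,0,0],[0,0,0,0,0.04,0,0],[0,0,0,0,0,0,0]]]}}

```text
t: 13.75
eef_pos: [0.5206, -0.0234, 0.1283]
ee_rot: [-0.216, 0.974, -0.069, 0.015]
wrist_force: [0.1, 1.1, 0.2]
opening: 0.0
gripper_force: 0.0
```

```bash
python3 st.py; python3 - <<'E'
from h import *
snap('scene','pics/s5.png');snap('top','pics/t5.png')
a=cv2.imread('pics/s5.png')[80:280,120:350];b=cv2.imread('pics/t5.png')[130:330,200:430]
cv2.imwrite('pics/m6.png',cv2.resize(np.hstack([a,b]),(798,347),interpolation=2))
E
```

```text
t 13.75 tip(book) [ 0.0005 -0.0026  0.1283] F(book) [-0.1   1.14  0.17] open 0.0
[[ 1.    -0.002 -0.001]
 [-0.002 -0.906  0.422]
 [-0.001 -0.422 -0.906]]
```

View pics/m6.png

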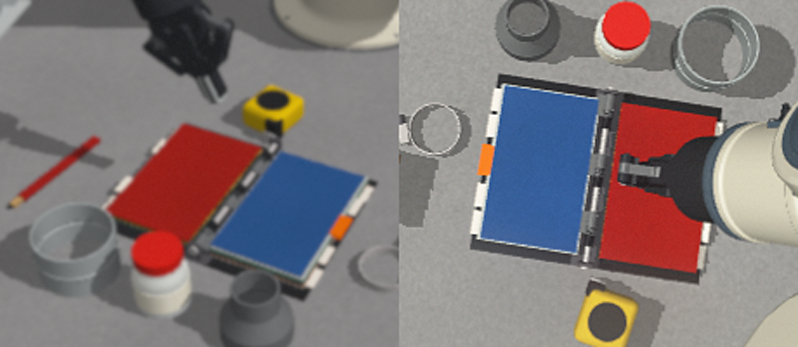

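The leaf lies flat, blue side up, with its tab at panel (485,160) in top. The red sample is fully on show, nothing else has moved, and the arm is clear.

```bash
python3 -c "
from bench import robot
print(robot.hand_in())"
```

```text
the job is handed in; nothing more can be done
None
```

The leaf is turned over its spine and pressed flat on the +y stack with the red sample on show; the last pictures show the book and bystanders unmoved, and the job is handed in (the hand-in gave no verdict).

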